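# Weigh the boxed-in specimen jar and restock the bottle carrier

## Robot

A 6-joint arm with a two-finger parallel gripper is mounted at the origin on the work surface. World frame = base frame: x ahead of the robot, y to its left, z up, the work surface at z = 0. Lengths are in m, angles in degrees, forces in N, time in s.
With the tool pointing down it reaches from about 0.3 to 0.75 m from the base axis. Payload 8.5 kg.
Tool frame: the origin (TCP) lies midway between the tips of the shut fingers; the grasp point (between the pads) lies env.tcp_to_grasp behind it (env.tcp_to_grasp is the distance from the TCP to the grasp point, in m); z points along the fingers, y is the line along which they close (so a half turn about z gives the same grasp; the last joint's range is limited). The gripper opens to 85 mm and grips with 20 to 120 N. Pads are 22 mm wide; open, the fingers measure 114 mm over their backs; the gripper's body (76 mm by 85 mm) begins 54 mm behind the grasp point. The pads swing forward as they close: fully open they stand 13 mm farther back than shut.
Start: joints at [-81.091, 21.807, 74.336, -0, 83.858, -12.336], TCP at [0.199, -0.513, 0.21] pointing down, gripper open.
Joint ranges: [-178.18, 178.18], [-50.72, 133.34], [12.68, 142.11], [-81.47, 261.47], [9.98, 163.14], [-165.26, 165.26]. Speed limits (degrees/s): [136.94, 136.94, 180, 180, 180, 180].

## Interface

Orientations are given as a 3x3 rotation matrix whose columns are the frame's x, y, z axes.
In Python, from rig import observe, optics, job, env gives the robot as it stands. The module is installed in compiled form; this text tells all that it offers.
- The arm moves only by the shell command python3 -m jog 'ROWS' [FORCE]. ROWS is JSON, a list of rows, each a list of 7 numbers: the turn, a rotation vector about the tool's x, y, z in rad, then the shift along the tool's x, y, z in m, then the opening in per cent of the stroke, from 0 (shut) to 100 (fully open). A call has 1 to 10 rows; each row shifts and turns the commanded pose from where the row before left it, along the tool's axes as they then stand; what a row does not reach is not made up. A row lasts 1/8 s, in which the tool goes at most 62.5 mm and 10.7 degrees, less where a joint would pass 70% of its speed; a pose out of reach is approached as far as the arm can. A call is refused whole if a number of a shift passes 0.0625 or a number of a turn 0.188, either way. A call with a gripper value outside its range is refused whole. The fingers move at their own pace and stop on an object; FORCE is the grip in N (left out, the last holds). Time passes only in rows, so rows that do not move let the fingers close. It gives the time, the measured TCP pose, the force, the opening and the grip force at its end, in the units of the state.
- observe(): the state, without advancing time (a new reading comes with each control period).
- optics.get_image(name): name is "scene" or "top" or "wrist"; returns a dict with "pixels" (384x512x3 uint8, red, green, blue), "mtx" (3x3 intrinsics, pixels), "dist_coeffs" ([k1, k2, p1, p2, k3] as OpenCV has them; the pictures are not rectified), "rvec" (rotation vector, rad) and "tvec" (3), from world to camera coordinates, as OpenCV has them. Camera axes: x right, y down, z forward; pixel columns grow to the right and rows downward; lengths in m; the calibration is good to about 2 mm. A picture is of the moment at which its call begins. There is no depth.
- job.close_job(): hands the job in; it is judged then, once.
The state is a dict: "time_s": time; "q": joint angles; "qvel": joint speeds; "joint_efforts": joint torques, N m; "position": TCP position; "tool_rot": TCP orientation; "ft_force": force on the tool from outside, world axes, zero at the start; "wrist_torque": the same for the moment, N m; "grip_width": finger opening in m; "gripper_force": force on a finger pad.
Only numpy, scipy, OpenCV 4.12 (cv2) and the standard library are available. Lean on these libraries where they do the work, as an engineer would, in place of code of your own. Each camera call takes 0.05 s, during which the arm holds its last target. There are 200 camera calls.

## Task

The small squat jar in the middle of the carrier's far row has to be weighed: first lift out the three bottles standing to its left, to its right and in front of it and stand them together in the empty white tray, then take the jar and set it gently in the middle of the balance's round plate. Leaving the jar there, put each of the three bottles back into the very compartment it came from. Keep everything upright and leave the two vessels in the carrier's front corners where they are.

Things in the scene. Friction and masses are not known exactly. Their poses are not given: they have to be found in the camera images.
- jar: Wanted: squat round glass specimen jar with a plain metal screw lid, 46 mm tall; glass 46 mm in diameter, lid 48 mm in diameter covering the top 14 mm. 80 to 170 g. Origin: centre of its underside, z up along its axis. It stands in the middle compartment of the carrier's far row and is boxed in by bottles more than twice its height.
- round_bottle: Round white plastic bottle with a paper band, 120 mm tall; body 52 mm in diameter up to 86 mm, sloping shoulder, white cap 37 mm in diameter on the top 20 mm. 120 to 240 g. Origin: centre of its underside, z up along its axis. Starts in one of the three compartments next to the jar (left, right, in front; any of the three bottles may be in any of the three).
- square_bottle: Square white plastic bottle, 118 mm tall; body 50 x 50 mm up to 86 mm (sides along its x and y axes, parallel to the carrier's sides at the start; keep it within 15 degrees of that to fit a compartment), shoulder, white cap 37 mm in diameter on the top 20 mm. 130 to 270 g. Origin: centre of its underside, z up along its axis. Starts in one of the three compartments next to the jar.
- amber_bottle: Round amber glass bottle with a domed shoulder, 122 mm tall; body 52 mm in diameter up to 72 mm, black cap 34 mm in diameter on the top 22 mm, neck 25 mm in diameter below it. 140 to 280 g. Origin: centre of its underside, z up along its axis. Starts in one of the three compartments next to the jar.
- flask: Bystander: conical glass flask, base 54 mm in diameter, 120 mm tall with its rubber stopper (31 mm in diameter). Origin: centre of its underside, z up along its axis. Loose, in one of the carrier's two front corner compartments: stays there.
- slim_cylinder: Bystander: slim pale capped cylinder, 32 mm in diameter on a 53 mm foot, 122 mm tall, dark purple cap 36 mm in diameter. Origin: centre of its underside, z up along its axis. Loose, in the other front corner compartment: stays there.
- carrier: Grey plastic bottle carrier, fixed, 142 x 208 mm. Origin: middle of underside; x towards the far row, y left. Floor 4 mm thick, walls 26 mm high, dividers 2 mm thick, tops 16 mm above underside. 64 mm square compartments centred at x = -33 (front), +33 (far), y = -66, 0, 66 mm. Jar at (33, 0), bottles to clear at (33, 66), (33, -66), (-33, 0), bystanders at (-33, 66), (-33, -66).
- tray: Side area: empty white rectangular sorting tray, fixed, 240 mm (its x) x 220 mm (its y) over the rim, inside 212 x 192 mm, floor 3 mm thick, walls 35 mm high. Origin: middle of its underside. Left or right of the carrier.
- balance: Laboratory balance, fixed; grey and white housing 186 mm wide (y), from 150 mm in front (-x, display panel) to 78 mm behind its origin, about 60 mm high. Origin: at table level, right below the middle of the round steel weighing plate, 120 mm in diameter, its top 72 mm above the origin. On the other side of the carrier from the tray.

How it is judged:
By the outcome, as a careful person would: the job done as asked, in the order asked, and still so for the second after the job is handed in, with the robot touching nothing.
It also fails if it takes over 144 s, if anything falls off the work surface, if the arm or the gripper's body presses on something with over 40 N, if the wrist force passes 120 N, or if a joint passes its speed limit or range.

## Working session

There is one attempt and no reset: what is moved stays moved. The work goes in short steps, Python scripts to look and compute and a shell command to move; the robot and the scene stay as the last step left them, time stands still between calls to the robot, and variables do not carry over. Pictures are saved under pics/ and viewed, at most 14 in all, crops included, and the job is handed in when it is done.

```bash
mkdir -p pics; python3 - <<'E'
from rig import observe, optics, job, env
import cv2,numpy as np
s=observe();print(s['time_s'],s['position'],np.round(s['tool_rot'],3),env.tcp_to_grasp,s['grip_width'])
for n in("scene","top"):
    im=optics.get_image(n);cv2.imwrite(f"pics/{n}0.png",im["pixels"][:,:,::-1]);print(n,im["mtx"],im["dist_coeffs"],im["rvec"],im["tvec"])
    R=cv2.Rodrigues(np.array(im["rvec"],float))[0];print(-R.T@np.ravel(im["tvec"]))
E
```

```text
0.0 [ 0.19924074 -0.51230668  0.20891523] [[ 0.932  0.362 -0.   ]
 [ 0.362 -0.932  0.001]
 [ 0.    -0.001 -1.   ]] 0.0187 0.08526472309650161
scene [[379.08425667   0.         256.19157187]
 [  0.         379.08425667 193.58283727]
 [  0.           0.           1.        ]] [-0.07978841  0.          0.          0.          0.        ] [ 2.39550252  0.99003562 -0.30421516] [-0.38977082 -0.31171339  1.13278938]
[ 0.9027011  -0.34337845  0.77428695]
top [[456.41710948   0.         256.16052433]
 [  0.         456.41710948 193.31240483]
 [  0.           0.           1.        ]] [-0.16521857  0.          0.          0.          0.        ] [ 2.15128278 -2.17918748  0.10579835] [0.02317364 0.55676552 1.21053601]
[0.42867042 0.009322   1.26177536]
```

View pics/scene0.png

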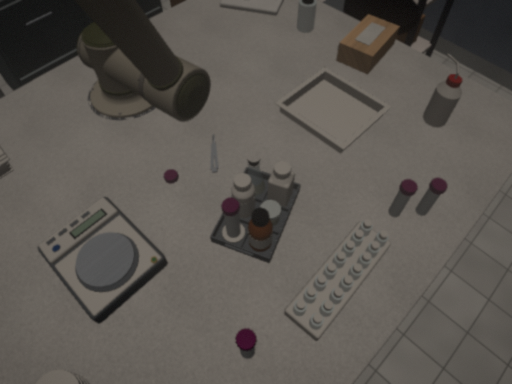

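View pics/top0.png

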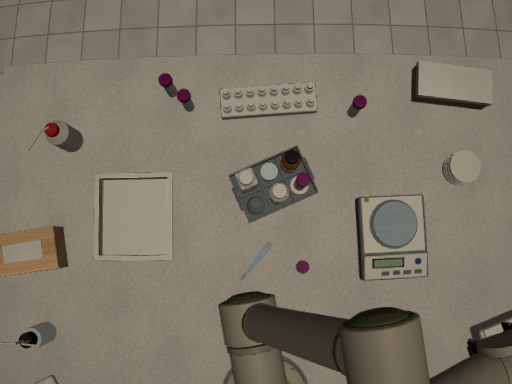

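The scene shows six vessels in the carrier: square bottle far left (top px 247,180), amber bottle far right (291,158), round bottle front middle (279,191), jar (269,172). The tray is on the left (134,216) and the balance plate on the right (394,224).

```bash
cat > h.py <<'E'
import cv2,numpy as np
from rig import observe, optics, job, env
def ray(im,p,z):
    K=np.array(im["mtx"]);D=np.array(im["dist_coeffs"]);R=cv2.Rodrigues(np.array(im["rvec"],float))[0];t=np.ravel(im["tvec"])
    u=cv2.undistortPoints(np.array(p,float).reshape(-1,1,2),K,D).reshape(-1,2)
    d=np.c_[u,np.ones(len(u))]@R; c=-R.T@t
    return c+d*((z-c[2])/d[:,2])[:,None]
def proj(im,P):
    return cv2.projectPoints(np.array(P,float).reshape(-1,1,3),np.array(im["rvec"],float),np.array(im["tvec"],float),np.array(im["mtx"]),np.array(im["dist_coeffs"]))[0].reshape(-1,2)
def crop(im,x0,y0,w,h,s,fn,g=2.0):
    c=im["pixels"][y0:y0+h,x0:x0+w,::-1]
    c=np.clip(c.astype(float)*g,0,255).astype(np.uint8)
    cv2.imwrite(fn,cv2.resize(c,None,fx=s,fy=s,interpolation=cv2.INTER_CUBIC))
E
python3 - <<'E'
from h import *
im=optics.get_image("top");crop(im,222,140,100,85,7,"pics/topc.png",1.6)
im=optics.get_image("scene");crop(im,205,145,100,115,5,"pics/scc.png",2)
E
```

```text
(no output)
```

View pics/topc.png

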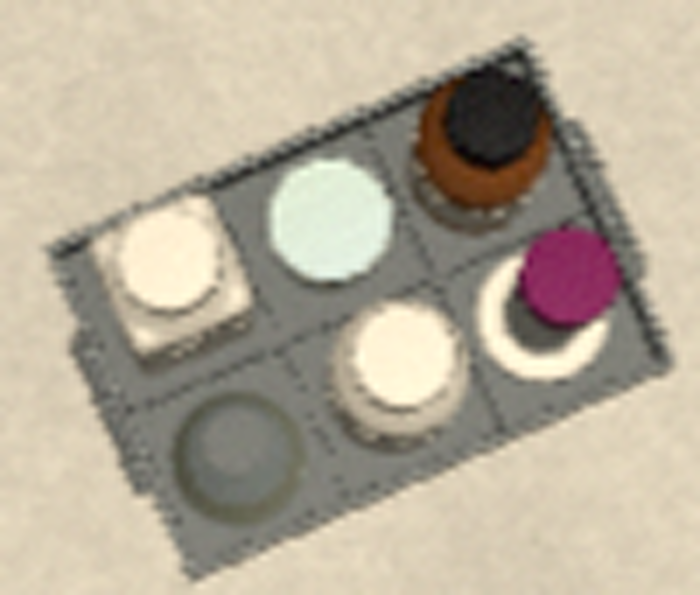

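View pics/scc.png

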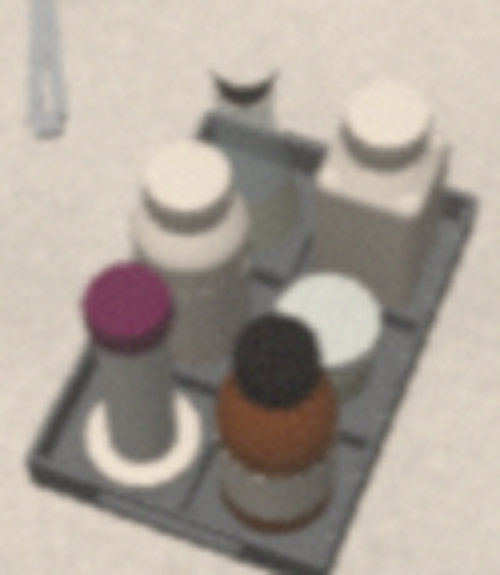

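Top crop: cap centres at about (168,260) square, (330,219) jar, (491,116) amber, (404,355) round. Rim corners are at (52,248), (525,42), (670,365) and (190,578). The scene crop confirms the layout. Next I triangulate from both views.

```bash
python3 - <<'E'
from h import *
t=optics.get_image("top");s=optics.get_image("scene")
ft=lambda p:(np.array(p,float)+.5)/7-.5+[222,140]
fs=lambda p:(np.array(p,float)+.5)/5-.5+[205,145]
for n,a,b,z in[("square",(168,260),(388,118),.122),("round",(404,355),(188,178),.124),("amber",(491,116),(277,355),.126),("jar",(330,219),(328,318),.050),("slim",(571,276),(128,300),.126)]:
    print(n,ray(t,ft(a),z)[0].round(4),ray(s,fs(b),z)[0].round(4))
c=ray(t,ft([(52,248),(525,42),(670,365),(190,578)]),.026);print(c.round(4))
m=c.mean(0);v=(c[0]+c[3]-c[1]-c[2])[:2];v2=(c[0]+c[1]-c[2]-c[3])[:2]
print(m,np.degrees(np.arctan2(-v[0],v[1])),np.degrees(np.arctan2(v2[1],v2[0])),np.linalg.norm(v)/2,np.linalg.norm(v2)/2)
print("tray",ray(t,[(95,174),(172,172.5),(173,260),(95,261.5)],.035).round(3))
g=t["pixels"][185:260,360:430].astype(int);
m=((g[:,:,2]-g[:,:,0])>0).astype(np.uint8); 
cs=cv2.findContours(m,cv2.RETR_EXTERNAL,cv2.CHAIN_APPROX_NONE)[0]
k=max(cs,key=cv2.contourArea);e=cv2.fitEllipse(k);print(e)
print("plate",ray(t,np.array(e[0])+[360,185],.072), ray(s,[(107,261)],.072))
E
```

```text
square [0.5898 0.0417 0.122 ] [0.591  0.0409 0.122 ]
round [ 0.554  -0.0426  0.124 ] [ 0.5537 -0.0426  0.124 ]
amber [ 0.6402 -0.0756  0.126 ] [ 0.6413 -0.0779  0.126 ]
jar [ 0.615  -0.0186  0.05  ] [ 0.6134 -0.0172  0.05  ]
slim [ 0.5815 -0.1031  0.126 ] [ 0.5809 -0.102   0.126 ]
[[ 0.6087  0.0897  0.026 ]
 [ 0.6883 -0.0971  0.026 ]
 [ 0.5595 -0.1508  0.026 ]
 [ 0.4791  0.0371  0.026 ]]
[ 0.58390603 -0.03027822  0.026     ] 23.10674536394225 22.358906072174253 0.20376999193209375 0.13966593897752153
tray [[0.616 0.464 0.035]
 [0.617 0.245 0.035]
 [0.379 0.242 0.035]
 [0.375 0.459 0.035]]
((31.54582405090332, 39.809059143066406), (34.32377624511719, 44.396175384521484), 153.64207458496094)
plate [[ 0.46426547 -0.34036784  0.072     ]] [[ 0.47534111 -0.34860178  0.072     ]]
```

```bash
cat >> h.py <<'E'
def to(x,y,z,yaw=22.8):
    s=observe();R=np.array(s['tool_rot']);w=np.radians(yaw)
    T=np.array([[np.cos(w),np.sin(w),0],[np.sin(w),-np.cos(w),0],[0,0,-1]])
    rv=cv2.Rodrigues(R.T@T)[0].ravel()
    print("turn",rv.round(4),"shift in target axes",(T.T@(np.array([x,y,z])-s['position'])).round(4),"pos",np.round(s['position'],4),"t",s['time_s'],"w",round(s['grip_width'],4),"grip",np.round(s['gripper_force'],1),"F",np.round(s['ft_force'],1))
def save(n,box,sc,fn,g=1.6):
    im=optics.get_image(n);crop(im,*box,sc,fn,g);return im
E
python3 -c "
from h import *
to(.590,.0415,.25)
t=optics.get_image('top');print(ray(t,[(394,224)],.072))
crop(t,345,185,95,100,6,'pics/bal.png',1.4)"
```

```text
turn [-0.0005 -0.0001 -0.0272] shift in target axes [ 0.5749 -0.3593 -0.0407] pos [ 0.1993 -0.5125  0.2093] t 0.3 w 0.0857 grip 0.0 F [ 0.1 -1.3 -0.6]
[[ 0.46626725 -0.34711545  0.072     ]]
```

View pics/bal.png

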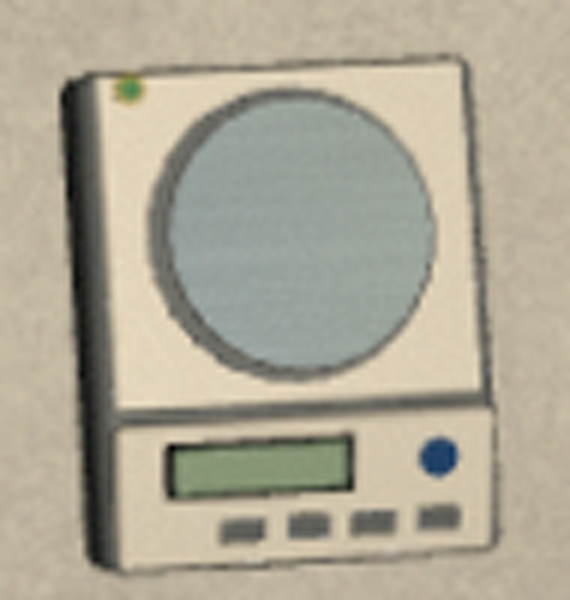

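Plate disc centre is at crop (302,233), which is top pixel (394.9,223.4), or about (0.468,-0.349). Moving above the square bottle now.

```bash
python3 -m jog '[[0,0,-0.027,0,0,-0.04,65],[0,0,0,0.048,-0.03,0,65],[0,0,0,0.048,-0.03,0,65],[0,0,0,0.048,-0.03,0,65],[0,0,0,0.048,-0.03,0,65],[0,0,0,0.048,-0.03,0,65],[0,0,0,0.048,-0.03,0,65],[0,0,0,0.048,-0.03,0,65],[0,0,0,0.048,-0.03,0,65],[0,0,0,0.048,-0.03,0,65]]' 40
python3 -m jog '[[0,0,0,0.048,-0.03,0,65],[0,0,0,0.048,-0.03,0,65],[0,0,0,0.046,-0.03,0,65],[0,0,0,0,0,0,65],[0,0,0,0,0,0,65]]'
python3 -c "
from h import *
to(.590,.0415,.104)"
```

```text
time_s: 1.6
position: [0.4938, -0.0946, 0.2497]
tool_rot: [[0.922, 0.387, 0.0], [0.387, -0.922, -0.0], [0.0, 0.0, -1.0]]
ft_force: [0.5, -1.5, -0.5]
grip_width: 0.0556
gripper_force: 0.0
time_s: 2.22
position: [0.5888, 0.0414, 0.2493]
tool_rot: [[0.922, 0.388, -0.001], [0.388, -0.922, -0.0], [-0.001, -0.0, -1.0]]
ft_force: [-0.5, -0.5, -0.4]
grip_width: 0.0555
gripper_force: 0.0
turn [-0.0001  0.0006  0.0001] shift in target axes [0.0012 0.0004 0.1453] pos [0.5888 0.0414 0.2493] t 2.225 w 0.0555 grip 0.0 F [-0.5 -0.5 -0.4]
```

```bash
python3 -m jog '[[0,0,0,0.001,0,0.05,65],[0,0,0,0,0,0.05,65],[0,0,0,0,0,0.025,65],[0,0,0,0,0,0.02,65],[0,0,0,0,0,0,65],[0,0,0,0,0,0,20],[0,0,0,0,0,0,20],[0,0,0,0,0,0,20],[0,0,0,0,0,0,20]]' 40
python3 -c "
from h import *
to(.590,.0415,.104)
save('scene',(180,90,140,150),4,'pics/g1.png',2)"
```

```text
time_s: 3.35
position: [0.59, 0.042, 0.1048]
tool_rot: [[0.922, 0.387, 0.0], [0.387, -0.922, -0.0], [0.0, 0.0, -1.0]]
ft_force: [0.2, -0.1, 0.0]
grip_width: 0.0168
gripper_force: 0.0
turn [ 0.0002 -0.0004 -0.0001] shift in target axes [-0.0002  0.0005  0.0008] pos [0.59   0.042  0.1048] t 3.35 w 0.0168 grip 0.0 F [ 0.2 -0.1  0. ]
```

View pics/g1.png

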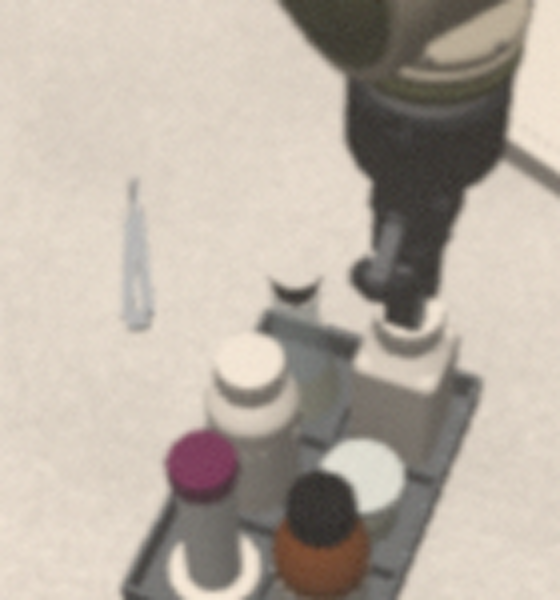

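The gripper closed to 17 mm without holding the cap. The fingertips show at about crop (402,322), over the cap. I'll compare the projected TCP with the picture.

```bash
python3 - <<'E'
from h import *
s=optics.get_image("scene")
for P in [(.590,.042,.1048),(.590,.042,.122),(.590,.042,.135)]:
    p=proj(s,P)[0];print(P,((p-[180,90])*4).round())
crop(s,255,140,60,60,10,'pics/g2.png',2.2)
w=optics.get_image("wrist");crop(w,0,0,512,384,1,'pics/w2.png',1.5)
E
```

```text
(0.59, 0.042, 0.1048) [407. 330.]
(0.59, 0.042, 0.122) [409. 311.]
(0.59, 0.042, 0.135) [410. 296.]
```

View pics/w2.png

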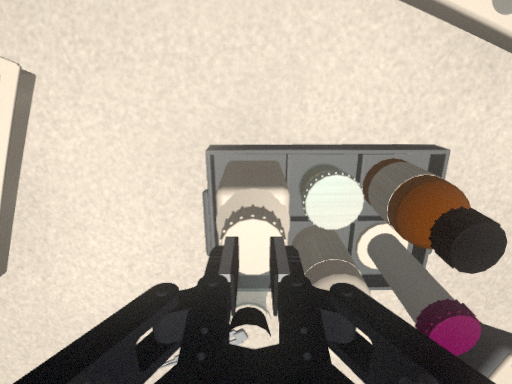

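```bash
python3 - <<'E'
from h import *
w=optics.get_image("wrist");s=optics.get_image("scene")
R=cv2.Rodrigues(np.array(w["rvec"],float))[0];print(-R.T@np.ravel(w["tvec"]))
for P in [(.590,.042,.1048),(.590,.042,.122),(.590,.042,.14)]: print(P,proj(w,P)[0].round())
for n,p,z in[("cap",(255,240),.122),("jar",(333,200),.05),("amber",(470,240),.126)]: print(n,ray(w,[p],z).round(3))
print(ray(w,[(239,238),(278,238)],.105),ray(w,[(239,238),(278,238)],.125))
E
```

```text
[0.66645769 0.07562411 0.26948411]
(0.59, 0.042, 0.1048) [256. 232.]
(0.59, 0.042, 0.122) [256. 246.]
(0.59, 0.042, 0.14) [257. 263.]
cap [[0.593 0.044 0.122]]
jar [[ 0.614 -0.015  0.05 ]]
amber [[ 0.641 -0.067  0.126]]
[[0.5820373  0.05023082 0.105     ]
 [0.59147869 0.027773   0.105     ]] [[0.59230217 0.05331845 0.125     ]
 [0.60059556 0.03359133 0.125     ]]
```

View pics/g2.png

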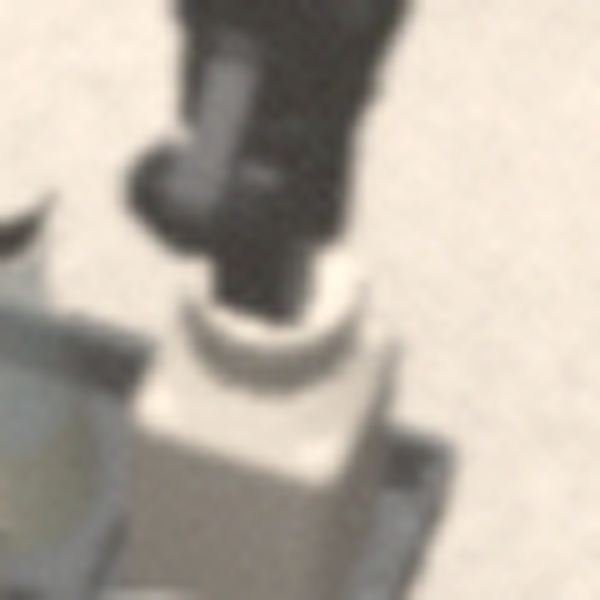

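```bash
python3 - <<'E'
from h import *
w=optics.get_image("wrist");st=observe();R=np.array(st['tool_rot']);p=np.array(st['position'])
for zo in(0,.005,.01,.015,.02):
  for xo in(0,.011):
    q=proj(w,[p+R@[xo,y,-zo] for y in(-.0084,.0084)]);print(zo,xo,q.round(1).tolist())
crop(w,200,200,110,90,7,'pics/w3.png',1.5)
E
```

```text
0 0 [[242.4, 231.8], [269.5, 231.8]]
0 0.011 [[242.2, 215.5], [269.8, 215.5]]
0.005 0 [[242.1, 235.5], [269.9, 235.5]]
0.005 0.011 [[241.9, 218.9], [270.2, 218.9]]
0.01 0 [[241.8, 239.5], [270.3, 239.5]]
0.01 0.011 [[241.6, 222.5], [270.7, 222.5]]
0.015 0 [[241.5, 243.7], [270.8, 243.7]]
0.015 0.011 [[241.2, 226.3], [271.2, 226.3]]
0.02 0 [[241.1, 248.1], [271.2, 248.1]]
0.02 0.011 [[240.8, 230.3], [271.7, 230.3]]
```

View pics/w3.png

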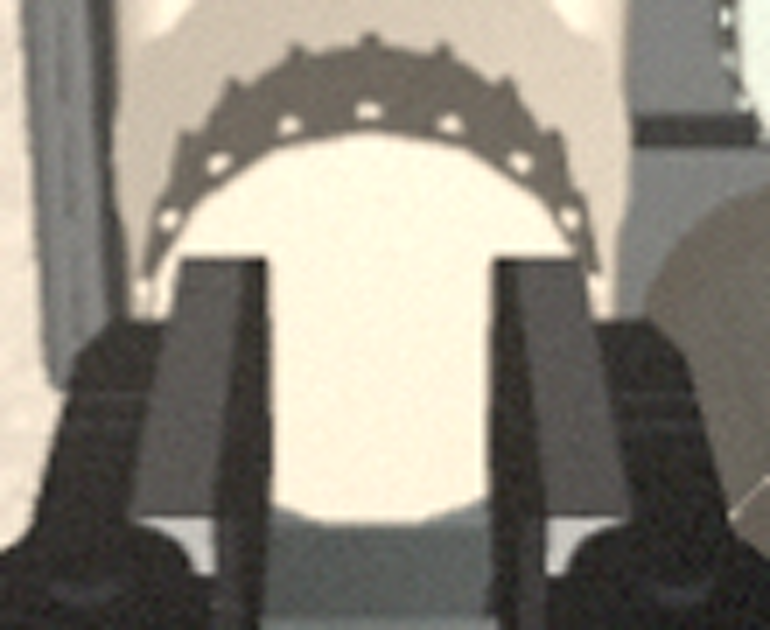

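The pads end above the cap top, so the visible tips sit higher than the TCP suggests. I'll open, lower by 20 mm and close again.

```bash
python3 -m jog '[[0,0,0,0,0,0,65],[0,0,0,0,0,0,65],[0,0,0,0,0,0,65],[0,0,0,0,0,0.01,65],[0,0,0,0,0,0.01,65],[0,0,0,0,0,0,65],[0,0,0,0,0,0,20],[0,0,0,0,0,0,20],[0,0,0,0,0,0,20],[0,0,0,0,0,0,20]]' 40
python3 - <<'E'
from h import *
w=save('wrist',(200,200,110,90),7,'pics/w4.png',1.5);to(.59,.0415,.085)
E
```

```text
time_s: 4.9
position: [0.5901, 0.042, 0.0848]
tool_rot: [[0.922, 0.387, 0.001], [0.387, -0.922, -0.0], [0.001, 0.0, -1.0]]
ft_force: [0.0, -0.5, 1.4]
grip_width: 0.0356
gripper_force: 40.1
turn [ 0.0003 -0.0006 -0.0001] shift in target axes [-0.0003  0.0004 -0.0002] pos [0.5901 0.042  0.0848] t 4.95 w 0.0351 grip 40.1 F [0.7 0.4 2.5]
```

```bash
python3 -m jog '[[0,0,0,0,0,0,20],[0,0,0,0,0,-0.01,20],[0,0,0,0,0,-0.02,20],[0,0,0,0,0,-0.02,20],[0,0,0,0,0,0,20],[0,0,0,0,0,0,20]]' 50
python3 - <<'E'
from h import *
to(.59,.0415,.085);save('scene',(255,110,60,75),8,'pics/g3.png',2.2)
E
```

```text
time_s: 5.7
position: [0.5894, 0.0421, 0.1337]
tool_rot: [[0.922, 0.387, -0.002], [0.387, -0.922, 0.0], [-0.001, -0.001, -1.0]]
ft_force: [-0.5, 1.3, -1.9]
grip_width: 0.0348
gripper_force: 50.1
turn [-0.0008  0.0014 -0.0002] shift in target axes [0.0003 0.0007 0.0487] pos [0.5894 0.0421 0.1337] t 5.7 w 0.0348 grip 50.1 F [-0.5  1.3 -1.9]
```

View pics/g3.png

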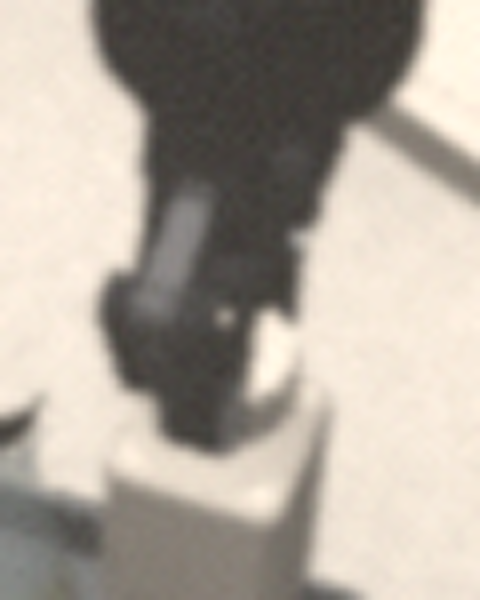

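Square bottle lifted cleanly, pads fully around the cap. Carrying it to the tray.

```bash
python3 -c "
from h import *
to(.545,.395,.16)"
```

```text
turn [-0.001   0.0017 -0.0002] shift in target axes [ 0.0959 -0.3426 -0.0265] pos [0.5894 0.042  0.1335] t 5.75 w 0.035 grip 50.1 F [ 1.4 -0.4 -1.6]
```

```bash
python3 -m jog '[[0,0,0,0,0,-0.0265,20],[0,0,0,0.01,-0.034,0,20],[0,0,0,0.01,-0.035,0,20],[0,0,0,0.01,-0.035,0,20],[0,0,0,0.01,-0.035,0,20],[0,0,0,0.01,-0.035,0,20],[0,0,0,0.01,-0.035,0,20],[0,0,0,0.01,-0.035,0,20],[0,0,0,0.01,-0.035,0,20],[0,0,0,0.01,-0.035,0,20]]'
python3 -m jog '[[0,0,0,0.006,-0.0285,0,20],[0,0,0,0,0,0,20],[0,0,0,0,0,0.03,20],[0,0,0,0,0,0.02,20],[0,0,0,0,0,0.01,20],[0,0,0,0,0,0.007,20],[0,0,0,0,0,0.004,20],[0,0,0,0,0,0,20],[0,0,0,0,0,0,20]]'
python3 -c "
from h import *
to(.545,.395,.084)"
```

```text
time_s: 7.0
position: [0.5507, 0.3674, 0.1598]
tool_rot: [[0.922, 0.387, -0.002], [0.387, -0.922, -0.001], [-0.002, 0.0, -1.0]]
ft_force: [-0.8, -0.2, -0.2]
grip_width: 0.0349
gripper_force: 50.3
time_s: 8.12
position: [0.5459, 0.3951, 0.0906]
tool_rot: [[0.922, 0.387, 0.001], [0.387, -0.922, 0.0], [0.001, -0.0, -1.0]]
ft_force: [-0.8, -0.4, -0.5]
grip_width: 0.0349
gripper_force: 50.4
turn [-0.0001 -0.0009 -0.0001] shift in target axes [-0.0009 -0.0003  0.0066] pos [0.5459 0.3951 0.0906] t 8.125 w 0.0349 grip 50.4 F [-0.8 -0.4 -0.5]
```

```bash
python3 -m jog '[[0,0,0,0,0,0.003,20],[0,0,0,0,0,0.002,20],[0,0,0,0,0,0.001,20],[0,0,0,0,0,0,20],[0,0,0,0,0,0,20]]'
python3 -c "
from h import *
to(.545,.395,.084)"
```

```text
time_s: 8.75
position: [0.5457, 0.395, 0.084]
tool_rot: [[0.922, 0.387, -0.0], [0.387, -0.922, -0.0], [-0.0, 0.0, -1.0]]
ft_force: [-0.3, -0.1, -2.3]
grip_width: 0.0351
gripper_force: 50.6
turn [ 0.      0.0001 -0.0001] shift in target axes [-0.0007 -0.0003  0.    ] pos [0.5457 0.395  0.084 ] t 8.75 w 0.0351 grip 50.6 F [-0.3 -0.1 -2.3]
```

```bash
python3 -m jog '[[0,0,0,0,0,0,48],[0,0,0,0,0,0,65],[0,0,0,0,0,0,65],[0,0,0,0,0,0,65],[0,0,0,0,0,-0.02,65],[0,0,0,0,0,-0.04,65],[0,0,0,0,0,-0.04,65]]'
python3 -m jog '[[0,0,0,-0.016,0.041,0,65],[0,0,0,-0.016,0.041,0,65],[0,0,0,-0.016,0.041,0,65],[0,0,0,-0.016,0.041,0,65],[0,0,0,-0.016,0.041,0,65],[0,0,0,-0.016,0.041,0,65],[0,0,0,-0.016,0.041,0,65],[0,0,0,-0.016,0.041,0,65],[0,0,0,-0.016,0.041,0,65],[0,0,0,-0.016,0.038,0,65]]'
python3 -m jog '[[0,0,0,0,0,0,65],[0,0,0,0,0,0,65]]' 50
python3 - <<'E'
from h import *
to(.5538,-.0426,.087)
t=save('top',(90,165,90,105),6,'pics/t5.png',1.6)
E
```

```text
time_s: 9.62
position: [0.5456, 0.3949, 0.1852]
tool_rot: [[0.922, 0.387, -0.0], [0.387, -0.922, -0.0], [-0.0, -0.0, -1.0]]
ft_force: [-0.2, -0.1, 0.1]
grip_width: 0.0556
gripper_force: 0.0
time_s: 10.88
position: [0.5558, -0.0438, 0.1842]
tool_rot: [[0.922, 0.387, 0.0], [0.387, -0.922, -0.0], [0.0, 0.0, -1.0]]
ft_force: [-0.4, 0.5, 0.1]
grip_width: 0.0557
gripper_force: 0.0
time_s: 11.12
position: [0.5559, -0.0418, 0.1841]
tool_rot: [[0.922, 0.387, 0.0], [0.387, -0.922, 0.0], [0.0, -0.0, -1.0]]
ft_force: [1.2, 0.6, 0.3]
grip_width: 0.0554
gripper_force: 0.0
turn [-0.0003 -0.0001 -0.0002] shift in target axes [-0.0022 -0.0001  0.0971] pos [ 0.5559 -0.0418  0.1841] t 11.125 w 0.0554 grip 0.0 F [1.2 0.6 0.3]
```

View pics/t5.png

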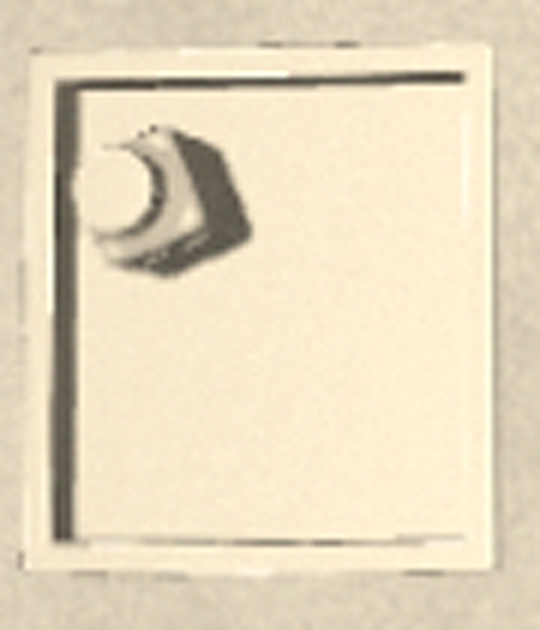

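Square bottle stands upright in the tray's far-left corner (crop 110,190). Next the round bottle.

```bash
python3 -m jog '[[0,0,0,-0.002,0,0.04,65],[0,0,0,0,0,0.035,65],[0,0,0,0,0,0.015,65],[0,0,0,0,0,0.007,65],[0,0,0,0,0,0,65],[0,0,0,0,0,0,20],[0,0,0,0,0,0,20],[0,0,0,0,0,0,20],[0,0,0,0,0,0,20]]' 50
python3 -m jog '[[0,0,0,0,0,0,20],[0,0,0,0,0,-0.01,20],[0,0,0,0,0,-0.03,20],[0,0,0,0,0,-0.04,20],[0,0,0,0,0,-0.04,20],[0,0,0,0,0,-0.02,20],[0,0,0,0,0,0,20],[0,0,0,0,0,0,20]]'
python3 -c "
from h import *
to(.495,.305,.225)"
```

```text
time_s: 12.3
position: [0.5547, -0.043, 0.0883]
tool_rot: [[0.922, 0.387, 0.002], [0.387, -0.922, -0.0], [0.002, 0.001, -1.0]]
ft_force: [-0.2, 1.4, 5.6]
grip_width: 0.0347
gripper_force: 49.7
time_s: 13.3
position: [0.5535, -0.0429, 0.2259]
tool_rot: [[0.922, 0.387, -0.002], [0.387, -0.922, 0.001], [-0.002, -0.001, -1.0]]
ft_force: [0.1, -0.3, -1.9]
grip_width: 0.0349
gripper_force: 50.5
turn [-0.0013  0.0017 -0.0003] shift in target axes [ 0.0809 -0.3434  0.0009] pos [ 0.5535 -0.0429  0.2259] t 13.3 w 0.0349 grip 50.5 F [ 0.1 -0.3 -1.9]
```

```bash
python3 -m jog '[[0,0,0,0.008,-0.034,0,20],[0,0,0,0.008,-0.034,0,20],[0,0,0,0.008,-0.034,0,20],[0,0,0,0.008,-0.034,0,20],[0,0,0,0.008,-0.034,0,20],[0,0,0,0.008,-0.034,0,20],[0,0,0,0.008,-0.034,0,20],[0,0,0,0.008,-0.034,0,20],[0,0,0,0.008,-0.034,0,20],[0,0,0,0.009,-0.037,0,20]]'
python3 -m jog '[[0,0,0,0,0,0,20],[0,0,0,0,0,0.04,20],[0,0,0,0,0,0.04,20],[0,0,0,0,0,0.03,20],[0,0,0,0,0,0.015,20],[0,0,0,0,0,0.008,20],[0,0,0,0,0,0,20],[0,0,0,0,0,0,20]]'
python3 -c "
from h import *
to(.495,.305,.0867)"
```

```text
time_s: 14.55
position: [0.4953, 0.3054, 0.2256]
tool_rot: [[0.922, 0.387, -0.002], [0.387, -0.922, -0.001], [-0.003, -0.0, -1.0]]
ft_force: [0.3, -0.6, -2.0]
grip_width: 0.0349
gripper_force: 50.5
time_s: 15.55
position: [0.4964, 0.3047, 0.095]
tool_rot: [[0.922, 0.387, 0.002], [0.387, -0.922, 0.001], [0.002, 0.0, -1.0]]
ft_force: [0.7, -0.8, -2.1]
grip_width: 0.0349
gripper_force: 50.6
turn [ 0.0001 -0.0018 -0.0001] shift in target axes [-0.0012 -0.0008  0.0083] pos [0.4964 0.3047 0.095 ] t 15.55 w 0.0349 grip 50.6 F [ 0.7 -0.8 -2.1]
```

```bash
python3 -m jog '[[0,0,0,0,0,0.003,20],[0,0,0,0,0,0.002,20],[0,0,0,0,0,0.001,20],[0,0,0,0,0,0.001,20],[0,0,0,0,0,0.0005,20],[0,0,0,0,0,0,20],[0,0,0,0,0,0,20]]'
```

```text
time_s: 16.42
position: [0.4963, 0.3049, 0.0874]
tool_rot: [[0.922, 0.387, 0.002], [0.387, -0.922, 0.001], [0.002, -0.0, -1.0]]
ft_force: [-0.5, -0.5, 4.3]
grip_width: 0.0349
gripper_force: 51.5
```

```bash
python3 -m jog '[[0,0,0,0,0,0,48],[0,0,0,0,0,0,65],[0,0,0,0,0,0,65],[0,0,0,0,0,0,65],[0,0,0,0,0,-0.02,65],[0,0,0,0,0,-0.04,65],[0,0,0,0,0,-0.04,65]]'
python3 -m jog '[[0,0,0,-0.0015,0.041,0,65],[0,0,0,-0.0015,0.041,0,65],[0,0,0,-0.0015,0.041,0,65],[0,0,0,-0.0015,0.041,0,65],[0,0,0,-0.0015,0.041,0,65],[0,0,0,-0.0015,0.041,0,65],[0,0,0,-0.0015,0.041,0,65],[0,0,0,-0.0015,0.041,0,65],[0,0,0,-0.0015,0.041,0,65],[0,0,0,-0.0015,0.0385,0,65]]'
python3 -m jog '[[0,0,0,0,0,0,65],[0,0,0,0,0,0,65]]' 50
python3 - <<'E'
from h import *
to(.6407,-.0768,.088)
E
```

```text
time_s: 17.3
position: [0.4957, 0.3045, 0.1875]
tool_rot: [[0.922, 0.387, -0.001], [0.387, -0.922, -0.0], [-0.001, -0.0, -1.0]]
ft_force: [1.8, -0.2, 1.2]
grip_width: 0.0558
gripper_force: 0.0
time_s: 18.55
position: [0.6402, -0.0783, 0.1864]
tool_rot: [[0.922, 0.387, -0.0], [0.387, -0.922, 0.0], [-0.0, -0.0, -1.0]]
ft_force: [-0.6, 0.2, -0.7]
grip_width: 0.0557
gripper_force: 0.0
time_s: 18.8
position: [0.6397, -0.0764, 0.1864]
tool_rot: [[0.922, 0.387, -0.001], [0.387, -0.922, 0.0], [-0.0, -0.001, -1.0]]
ft_force: [0.3, 0.0, 0.5]
grip_width: 0.0552
gripper_force: 0.0
turn [-0.0006  0.0003 -0.0001] shift in target axes [0.0008 0.0008 0.0984] pos [ 0.6397 -0.0764  0.1864] t 18.8 w 0.0552 grip 0.0 F [0.3 0.  0.5]
```

```bash
python3 -m jog '[[0,0,0,0.001,0,0.04,65],[0,0,0,0,0,0.035,65],[0,0,0,0,0,0.015,65],[0,0,0,0,0,0.008,65],[0,0,0,0,0,0,65],[0,0,0,0,0,0,20],[0,0,0,0,0,0,20],[0,0,0,0,0,0,20],[0,0,0,0,0,0,20]]' 50
python3 -m jog '[[0,0,0,0,0,0,20],[0,0,0,0,0,-0.01,20],[0,0,0,0,0,-0.03,20],[0,0,0,0,0,-0.04,20],[0,0,0,0,0,-0.04,20],[0,0,0,0,0,-0.02,20],[0,0,0,0,0,0,20],[0,0,0,0,0,0,20]]'
python3 -c "
from h import *
to(.445,.395,.225)
save('scene',(240,120,90,100),6,'pics/g6.png',2)"
```

```text
time_s: 19.92
position: [0.6414, -0.0765, 0.09]
tool_rot: [[0.922, 0.387, 0.002], [0.387, -0.922, -0.0], [0.002, 0.001, -1.0]]
ft_force: [-1.8, 1.4, 6.4]
grip_width: 0.0319
gripper_force: 49.4
time_s: 20.92
position: [0.6403, -0.0764, 0.2271]
tool_rot: [[0.922, 0.387, -0.002], [0.387, -0.922, 0.001], [-0.002, -0.002, -1.0]]
ft_force: [0.7, -0.7, -2.5]
grip_width: 0.0322
gripper_force: 50.1
turn [-0.0016  0.0019 -0.0003] shift in target axes [ 0.0026 -0.5103  0.0021] pos [ 0.6403 -0.0764  0.2271] t 20.925 w 0.0322 grip 50.1 F [ 0.7 -0.7 -2.5]
```

View pics/g6.png

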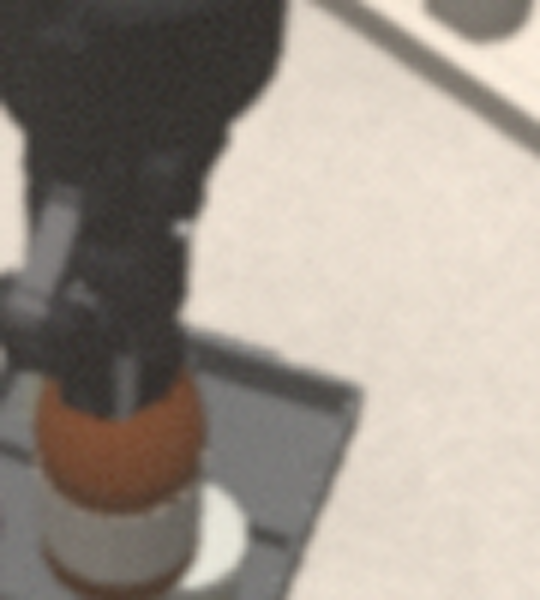

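Amber is lifted upright and clear of the jar. On to the tray.

```bash
python3 -m jog '[[0,0,0,0,-0.03,0,20],[0,0,0,0,-0.04,0,20],[0,0,0,0,-0.04,0,20],[0,0,0,0,-0.04,0,20],[0,0,0,0,-0.04,0,20],[0,0,0,0,-0.04,0,20],[0,0,0,0,-0.04,0,20],[0,0,0,0,-0.04,0,20],[0,0,0,0,-0.04,0,20],[0,0,0,0,-0.04,0,20]]'
python3 -m jog '[[0,0,0,0,-0.04,0,20],[0,0,0,0,-0.04,0,20],[0,0,0,0.002,-0.04,0,20],[0,0,0,0,0,0,20],[0,0,0,0,0,0.04,20],[0,0,0,0,0,0.04,20],[0,0,0,0,0,0.03,20],[0,0,0,0,0,0.015,20],[0,0,0,0,0,0.004,20],[0,0,0,0,0,0,20]]'
python3 -m jog '[[0,0,0,0,0,0.003,20],[0,0,0,0,0,0.002,20],[0,0,0,0,0,0.001,20],[0,0,0,0,0,0,20],[0,0,0,0,0,0,20]]'
```

```text
time_s: 22.22
position: [0.4888, 0.284, 0.2275]
tool_rot: [[0.922, 0.387, -0.002], [0.387, -0.922, -0.001], [-0.002, -0.0, -1.0]]
ft_force: [-0.1, -0.6, -3.2]
grip_width: 0.0319
gripper_force: 50.2
time_s: 23.48
position: [0.4456, 0.3945, 0.1002]
tool_rot: [[0.922, 0.387, 0.001], [0.387, -0.922, 0.001], [0.001, -0.0, -1.0]]
ft_force: [-0.0, 0.1, -2.5]
grip_width: 0.0318
gripper_force: 50.3
time_s: 24.1
position: [0.4451, 0.3945, 0.0936]
tool_rot: [[0.922, 0.387, 0.0], [0.387, -0.922, 0.0], [0.0, -0.0, -1.0]]
ft_force: [-0.3, -0.6, -2.3]
grip_width: 0.032
gripper_force: 50.3
```

```bash
python3 -m jog '[[0,0,0,0,0,0.002,20],[0,0,0,0,0,0.001,20],[0,0,0,0,0,0.001,20],[0,0,0,0,0,0,20],[0,0,0,0,0,0,20]]'
python3 -m jog '[[0,0,0,0,0,0.001,20],[0,0,0,0,0,0,20],[0,0,0,0,0,0,20]]'
```

```text
time_s: 24.72
position: [0.4451, 0.3945, 0.0896]
tool_rot: [[0.922, 0.387, 0.0], [0.387, -0.922, 0.0], [0.0, -0.0, -1.0]]
ft_force: [-0.1, -0.4, -1.9]
grip_width: 0.0315
gripper_force: 50.3
time_s: 25.1
position: [0.4453, 0.3947, 0.089]
tool_rot: [[0.922, 0.387, 0.001], [0.387, -0.922, 0.001], [0.001, -0.0, -1.0]]
ft_force: [-0.3, 0.5, 3.1]
grip_width: 0.0319
gripper_force: 50.9
```

```bash
python3 -m jog '[[0,0,0,0,0,0,48],[0,0,0,0,0,0,65],[0,0,0,0,0,0,65],[0,0,0,0,0,0,65],[0,0,0,0,0,-0.02,65],[0,0,0,0,0,-0.04,65],[0,0,0,0,0,-0.04,65]]'
python3 -m jog '[[0,0,0,0,0.045,0,80],[0,0,0,0,0.045,0,80],[0,0,0,0,0.045,0,80],[0,0,0,0,0.045,0,80],[0,0,0,0,0.045,0,80],[0,0,0,0,0.045,0,80],[0,0,0,0,0.045,0,80],[0,0,0,0,0.045,0,80],[0,0,0,0,0.045,0,80],[0,0,0,-0.004,0.041,0,80]]'
python3 -m jog '[[0,0,0,0,0,0.03,80],[0,0,0,0,0,0.04,80],[0,0,0,0,0,0.04,80],[0,0,0,0,0,0,80],[0,0,0,0,0,0,80]]' 40
python3 - <<'E'
from h import *
to(.6143,-.018,.02)
t=optics.get_image("top");crop(t,90,140,240,130,3,'pics/t7.png',1.6)
E
```

```text
time_s: 25.98
position: [0.445, 0.3943, 0.1895]
tool_rot: [[0.922, 0.387, -0.001], [0.387, -0.922, -0.0], [-0.001, 0.0, -1.0]]
ft_force: [-0.2, -0.0, 0.2]
grip_width: 0.0556
gripper_force: 0.0
time_s: 27.22
position: [0.6147, -0.0198, 0.1884]
tool_rot: [[0.922, 0.387, -0.0], [0.387, -0.922, -0.0], [-0.0, -0.0, -1.0]]
ft_force: [-0.2, -0.6, -0.6]
grip_width: 0.0679
gripper_force: 0.0
time_s: 27.85
position: [0.6151, -0.0184, 0.0802]
tool_rot: [[0.922, 0.387, 0.002], [0.387, -0.922, -0.001], [0.002, 0.001, -1.0]]
ft_force: [0.1, 0.1, 0.9]
grip_width: 0.0686
gripper_force: 0.0
turn [ 0.0014 -0.002  -0.0001] shift in target axes [-0.0005 -0.0007  0.0602] pos [ 0.6151 -0.0184  0.0802] t 27.85 w 0.0686 grip 0.0 F [0.1 0.1 0.9]
```

View pics/t7.png

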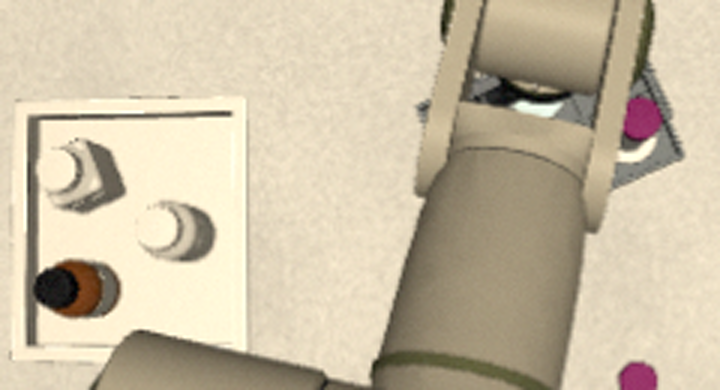

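All three bottles stand upright in the tray (crop 60,170; 170,230; 75,288). Now the jar.

```bash
python3 -m jog '[[0,0,0,0,0,0.03,80],[0,0,0,0,0,0.02,80],[0,0,0,0,0,0.01,80],[0,0,0,0,0,0.006,80],[0,0,0,0,0,0,80],[0,0,0,0,0,0,80]]'
python3 -m jog '[[0,0,0,0,0,0,40],[0,0,0,0,0,0,40],[0,0,0,0,0,0,40],[0,0,0,0,0,0,40]]' 40
python3 -m jog '[[0,0,0,0,0,-0.005,40],[0,0,0,0,0,-0.015,40],[0,0,0,0,0,-0.04,40],[0,0,0,0,0,-0.04,40],[0,0,0,0,0,-0.04,40],[0,0,0,0,0,0,40],[0,0,0,0,0,0,40]]'
python3 - <<'E'
from h import *
t=optics.get_image("top");print(ray(t,[(394.9,223.4)],.072))
to(.4685,-.349,.18)
save('scene',(180,70,150,170),3,'pics/g8.png',2)
E
```

```text
time_s: 28.65
position: [0.6146, -0.0184, 0.0133]
tool_rot: [[0.922, 0.387, 0.001], [0.387, -0.922, -0.0], [0.001, 0.001, -1.0]]
ft_force: [0.1, -0.4, -0.3]
grip_width: 0.0684
gripper_force: 0.0
time_s: 29.15
position: [0.6145, -0.0184, 0.0133]
tool_rot: [[0.922, 0.387, 0.001], [0.387, -0.922, -0.0], [0.001, 0.001, -1.0]]
ft_force: [-0.9, -0.2, 6.5]
grip_width: 0.0463
gripper_force: 41.1
time_s: 30.02
position: [0.6137, -0.0182, 0.1521]
tool_rot: [[0.922, 0.387, -0.001], [0.387, -0.922, 0.0], [-0.001, -0.001, -1.0]]
ft_force: [-0.5, 1.0, -1.4]
grip_width: 0.0462
gripper_force: 41.4
[[ 0.46780242 -0.34962321  0.072     ]]
turn [-0.0013  0.0018 -0.0002] shift in target axes [-0.2619  0.2488 -0.0284] pos [ 0.6136 -0.0181  0.1516] t 30.075 w 0.0463 grip 41.4 F [-0.  -0.6 -1.4]
```

View pics/g8.png

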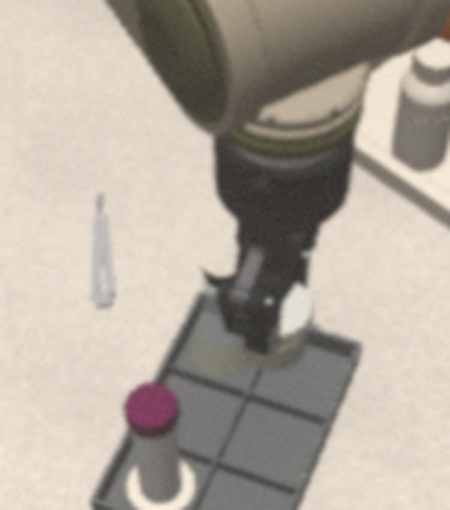

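Jar is held and lifted, with the empty compartments visible below it. My picture views are used up, so from here I check numerically. First I'll refine the plate centre.

```bash
python3 - <<'E'
from h import *
for n,(x0,y0,x1,y1),seed in[("top",(350,190,435,265),(395,223)),("scene",(50,205,165,315),(107,261))]:
    im=optics.get_image(n);a=cv2.GaussianBlur(im["pixels"],(3,3),0).astype(float)
    r=a[:,:,2]/(a[:,:,0]+1);ref=np.median(r[seed[1]-4:seed[1]+5,seed[0]-4:seed[0]+5]);v=a.sum(2);vr=np.median(v[seed[1]-4:seed[1]+5,seed[0]-4:seed[0]+5])
    m=((abs(r-ref)<.1)&(abs(v/vr-1)<.2)).astype(np.uint8);q=np.zeros_like(m);q[y0:y1,x0:x1]=m[y0:y1,x0:x1]
    q=cv2.morphologyEx(q,cv2.MORPH_OPEN,np.ones((5,5)))
    l,lab,st,ce=cv2.connectedComponentsWithStats(q);i=lab[seed[1],seed[0]]
    k=max(cv2.findContours((lab==i).astype(np.uint8),0,cv2.CHAIN_APPROX_NONE)[0],key=cv2.contourArea)
    P=ray(im,k.reshape(-1,2),.072)[:,:2].astype(np.float32);c,rad=cv2.minEnclosingCircle(P)
    e=cv2.fitEllipse(P*1000)
    print(n,round(ref,2),c,rad,np.round(e[0],1),np.round(e[1],1))
E
```

```text
top 1.01 (0.46781572699546814, -0.3506152927875519) 0.060608066618442535 [ 468.1 -350. ] [116.1 117.8]
scene 0.98 (0.46125397086143494, -0.34902507066726685) 0.06407786905765533 [ 463.7 -348.9] [120.  120.9]
```

```bash
python3 -m jog '[[0,0,0,0,0,-0.03,40],[0,0,0,-0.02,0.019,0,40],[0,0,0,-0.03,0.028,0,40],[0,0,0,-0.03,0.028,0,40],[0,0,0,-0.03,0.028,0,40],[0,0,0,-0.03,0.028,0,40],[0,0,0,-0.03,0.028,0,40],[0,0,0,-0.03,0.028,0,40],[0,0,0,-0.03,0.028,0,40],[0,0,0,-0.03,0.028,0,40]]'
python3 -m jog '[[0,0,0,-0.0045,0.0054,0,40],[0,0,0,0,0,0,40],[0,0,0,0,0,0.04,40],[0,0,0,0,0,0.03,40],[0,0,0,0,0,0.015,40],[0,0,0,0,0,0.006,40],[0,0,0,0,0,0,40],[0,0,0,0,0,0,40]]'
python3 -c "
from h import *
to(.466,-.3495,.0813)"
```

```text
time_s: 31.48
position: [0.4678, -0.3441, 0.1819]
tool_rot: [[0.922, 0.387, -0.001], [0.387, -0.922, 0.001], [-0.0, -0.001, -1.0]]
ft_force: [0.9, -0.5, -1.9]
grip_width: 0.0462
gripper_force: 41.5
time_s: 32.48
position: [0.467, -0.3501, 0.0925]
tool_rot: [[0.922, 0.387, 0.001], [0.387, -0.922, -0.001], [0.001, 0.002, -1.0]]
ft_force: [0.1, 0.6, -1.2]
grip_width: 0.0465
gripper_force: 41.5
turn [ 0.0017 -0.0006 -0.    ] shift in target axes [-0.0007 -0.0009  0.0112] pos [ 0.467  -0.3501  0.0925] t 32.475 w 0.0465 grip 41.5 F [ 0.1  0.6 -1.2]
```

```bash
python3 -m jog '[[0,0,0,-0.001,-0.001,0.004,40],[0,0,0,0,0,0.003,40],[0,0,0,0,0,0.002,40],[0,0,0,0,0,0,40],[0,0,0,0,0,0,40]]'
python3 -m jog '[[0,0,0,0,0,0.001,40],[0,0,0,0,0,0,40],[0,0,0,0,0,0,40]]'
python3 -m jog '[[0,0,0,0,0,0.0005,40],[0,0,0,0,0,0,40],[0,0,0,0,0,0,40]]'
```

```text
time_s: 33.1
position: [0.4653, -0.3492, 0.0826]
tool_rot: [[0.922, 0.387, 0.0], [0.387, -0.922, -0.0], [0.0, 0.0, -1.0]]
ft_force: [-0.3, 0.2, -0.6]
grip_width: 0.0463
gripper_force: 41.5
time_s: 33.48
position: [0.4653, -0.3492, 0.0815]
tool_rot: [[0.922, 0.387, -0.0], [0.387, -0.922, -0.0], [-0.0, 0.0, -1.0]]
ft_force: [0.3, 0.2, -1.1]
grip_width: 0.0462
gripper_force: 41.5
time_s: 33.85
position: [0.4653, -0.3493, 0.0813]
tool_rot: [[0.922, 0.387, 0.0], [0.387, -0.922, -0.0], [0.0, 0.0, -1.0]]
ft_force: [-0.7, -0.2, 3.7]
grip_width: 0.0461
gripper_force: 41.8
```

```bash
python3 -m jog '[[0,0,0,0,0,0,58],[0,0,0,0,0,0,65],[0,0,0,0,0,0,75],[0,0,0,0,0,0,75],[0,0,0,0,0,-0.015,75],[0,0,0,0,0,-0.03,75],[0,0,0,0,0,-0.055,75],[0,0,0,0,0,-0.01,65]]'
python3 -m jog '[[0,0,0,0.019,-0.0495,0,65],[0,0,0,0.019,-0.0495,0,65],[0,0,0,0.019,-0.0495,0,65],[0,0,0,0.019,-0.0495,0,65],[0,0,0,0.019,-0.0495,0,65],[0,0,0,0.019,-0.0495,0,65],[0,0,0,0.019,-0.0495,0,65],[0,0,0,0.019,-0.0495,0,65],[0,0,0,0.019,-0.0495,0,65],[0,0,0,0.019,-0.0495,0,65]]'
python3 -m jog '[[0,0,0,0.019,-0.0495,0,65],[0,0,0,0.019,-0.0495,0,65],[0,0,0,0.019,-0.0495,0,65],[0,0,0,0.019,-0.0495,0,65],[0,0,0,0,0,0,65],[0,0,0,0,0,0,65]]' 50
python3 - <<'E'
from h import *
to(.4451,.3945,.0895)
t=optics.get_image("top");s=optics.get_image("scene")
p=proj(t,(.466,-.3495,.118))[0].round().astype(int);q=proj(s,(.466,-.3495,.118))[0].round().astype(int);print(p,q)
for im,c in((t,p),(s,q)):
    a=im["pixels"].astype(int)
    b=a[c[1]-30:c[1]+30,c[0]-30:c[0]+30];print(b[30,::4].tolist())
E
```

```text
time_s: 34.85
position: [0.4663, -0.3502, 0.1958]
tool_rot: [[0.922, 0.387, 0.005], [0.388, -0.922, -0.006], [0.003, 0.008, -1.0]]
ft_force: [0.5, 0.7, 0.3]
grip_width: 0.0555
gripper_force: 0.0
time_s: 36.1
position: [0.4482, 0.1825, 0.1912]
tool_rot: [[0.922, 0.387, -0.0], [0.387, -0.922, -0.0], [-0.0, 0.0, -1.0]]
ft_force: [1.6, 0.3, -0.4]
grip_width: 0.0556
gripper_force: 0.0
time_s: 36.85
position: [0.4418, 0.3923, 0.1908]
tool_rot: [[0.922, 0.388, -0.001], [0.388, -0.922, -0.001], [-0.001, 0.0, -1.0]]
ft_force: [0.8, -0.6, -0.1]
grip_width: 0.0555
gripper_force: 0.0
turn [0.0004 0.0008 0.0001] shift in target axes [ 0.0039 -0.0008  0.1013] pos [0.4418 0.3923 0.1908] t 36.85 w 0.0555 grip 0.0 F [ 0.8 -0.6 -0.1]
[400 223] [ 96 249]
[[88, 87, 80], [106, 112, 110], [110, 117, 115], [109, 114, 112], [109, 114, 110], [66, 68, 60], [140, 147, 136], [139, 147, 135], [140, 148, 135], [142, 149, 134], [119, 123, 116], [110, 116, 110], [156, 147, 129], [159, 148, 130], [132, 125, 109]]
[[98, 93, 86], [56, 52, 49], [76, 73, 70], [112, 106, 98], [84, 84, 83], [106, 105, 100], [106, 106, 99], [106, 105, 100], [105, 104, 99], [106, 105, 100], [99, 99, 94], [48, 47, 44], [83, 83, 83], [83, 83, 82], [84, 84, 83]]
```

Jar lid shows bright at about the expected place on the plate. I'll measure the lid centre against the plate, then pick up the amber bottle.

```bash
python3 - <<'E'
from h import *
for n,c,lo in(("top",(400,223),130),("scene",(96,249),96)):
    im=optics.get_image(n);g=cv2.GaussianBlur(im["pixels"],(3,3),0)[:,:,1]
    r=im["pixels"].astype(float);rat=r[:,:,2]/(r[:,:,0]+1)
    m=((g>lo)&(rat>.9)).astype(np.uint8);q=np.zeros_like(m);q[c[1]-20:c[1]+20,c[0]-20:c[0]+20]=m[c[1]-20:c[1]+20,c[0]-20:c[0]+20]
    l,lab,st,ce=cv2.connectedComponentsWithStats(cv2.morphologyEx(q,cv2.MORPH_OPEN,np.ones((3,3))));i=lab[c[1],c[0]]
    k=max(cv2.findContours((lab==i).astype(np.uint8),0,cv2.CHAIN_APPROX_NONE)[0],key=cv2.contourArea)
    e=cv2.fitEllipse(ray(im,k.reshape(-1,2),.118)[:,:2].astype(np.float32)*1000);print(n,np.round(e[0],1),np.round(e[1],1))
E
python3 -m jog '[[0,0,0,0.004,-0.001,0.04,65],[0,0,0,0,0,0.035,65],[0,0,0,0,0,0.015,65],[0,0,0,0,0,0.01,65],[0,0,0,0,0,0,65],[0,0,0,0,0,0,20],[0,0,0,0,0,0,20],[0,0,0,0,0,0,20],[0,0,0,0,0,0,20]]' 50
python3 -m jog '[[0,0,0,0,0,0,20],[0,0,0,0,0,-0.01,20],[0,0,0,0,0,-0.03,20],[0,0,0,0,0,-0.04,20],[0,0,0,0,0,-0.04,20],[0,0,0,0,0,-0.025,20],[0,0,0,0,0,0,20],[0,0,0,0,0,0,20]]'
python3 -c "
from h import *
to(.6405,-.0768,.225)"
```

```text
top [ 466.3 -351.7] [42.8 43.5]
scene [ 462.9 -349.8] [42.7 43.4]
time_s: 38.17
position: [0.4459, 0.3957, 0.0924]
tool_rot: [[0.922, 0.388, 0.002], [0.388, -0.922, 0.002], [0.003, -0.001, -1.0]]
ft_force: [-0.8, 0.5, 6.5]
grip_width: 0.0317
gripper_force: 49.5
time_s: 39.17
position: [0.4448, 0.3949, 0.2346]
tool_rot: [[0.922, 0.387, -0.002], [0.387, -0.922, -0.001], [-0.003, 0.0, -1.0]]
ft_force: [0.4, -0.5, -3.3]
grip_width: 0.0314
gripper_force: 50.1
turn [ 0.0004  0.0026 -0.0002] shift in target axes [-0.0024  0.5106  0.0096] pos [0.4448 0.3949 0.2346] t 39.175 w 0.0314 grip 50.1 F [ 0.4 -0.5 -3.3]
```

Jar sits within 2 mm of the plate centre in both views. Amber goes back to the far-right compartment.

```bash
python3 -m jog '[[0,0,0,0,0.03,0,20],[0,0,0,0,0.04,0,20],[0,0,0,0,0.04,0,20],[0,0,0,0,0.04,0,20],[0,0,0,0,0.04,0,20],[0,0,0,0,0.04,0,20],[0,0,0,0,0.04,0,20],[0,0,0,0,0.04,0,20],[0,0,0,0,0.04,0,20],[0,0,0,0,0.04,0,20]]'
python3 -m jog '[[0,0,0,0,0.04,0,20],[0,0,0,0,0.04,0,20],[0,0,0,-0.002,0.0405,0,20],[0,0,0,0,0,0,20],[0,0,0,0,0,0,20]]'
python3 -c "
from h import *
to(.6405,-.0770,.0935)"
```

```text
time_s: 40.42
position: [0.5963, 0.0344, 0.2343]
tool_rot: [[0.922, 0.387, -0.003], [0.387, -0.922, 0.0], [-0.003, -0.002, -1.0]]
ft_force: [0.6, 0.8, -2.9]
grip_width: 0.0314
gripper_force: 50.2
time_s: 41.05
position: [0.6408, -0.0758, 0.2347]
tool_rot: [[0.922, 0.387, -0.002], [0.387, -0.922, 0.001], [-0.002, -0.002, -1.0]]
ft_force: [-0.1, 0.1, -1.5]
grip_width: 0.0316
gripper_force: 50.3
turn [-0.0019  0.0018 -0.0002] shift in target axes [-0.0008  0.001   0.1412] pos [ 0.6408 -0.0758  0.2347] t 41.05 w 0.0316 grip 50.3 F [-0.1  0.1 -1.5]
```

```bash
python3 -m jog '[[0,0,0,-0.001,0.001,0.03,20],[0,0,0,0,0,0.04,20],[0,0,0,0,0,0.035,20],[0,0,0,0,0,0.02,20],[0,0,0,0,0,0.008,20],[0,0,0,0,0,0.003,20],[0,0,0,0,0,0,20],[0,0,0,0,0,0,20]]'
python3 -m jog '[[0,0,0,0,0,0.002,20],[0,0,0,0,0,0.001,20],[0,0,0,0,0,0.001,20],[0,0,0,0,0,0,20],[0,0,0,0,0,0,20]]'
```

```text
time_s: 42.05
position: [0.641, -0.0776, 0.1008]
tool_rot: [[0.922, 0.387, 0.001], [0.387, -0.922, -0.0], [0.001, 0.001, -1.0]]
ft_force: [-1.2, 1.2, -1.9]
grip_width: 0.0317
gripper_force: 50.3
time_s: 42.68
position: [0.6407, -0.0775, 0.096]
tool_rot: [[0.922, 0.387, -0.0], [0.387, -0.922, 0.0], [-0.0, -0.0, -1.0]]
ft_force: [0.1, -0.5, -2.0]
grip_width: 0.0319
gripper_force: 50.3
```

```bash
python3 -m jog '[[0,0,0,0,0,0.001,20],[0,0,0,0,0,0.001,20],[0,0,0,0,0,0,20],[0,0,0,0,0,0,20]]'
python3 -m jog '[[0,0,0,0,0,0.001,20],[0,0,0,0,0,0,20],[0,0,0,0,0,0,20]]'
```

```text
time_s: 43.18
position: [0.6407, -0.0775, 0.094]
tool_rot: [[0.922, 0.387, 0.0], [0.387, -0.922, -0.0], [0.0, 0.0, -1.0]]
ft_force: [0.7, 0.2, -2.7]
grip_width: 0.0311
gripper_force: 50.3
time_s: 43.55
position: [0.6409, -0.0775, 0.0935]
tool_rot: [[0.922, 0.387, 0.001], [0.387, -0.922, -0.0], [0.001, 0.0, -1.0]]
ft_force: [-0.5, 1.1, 2.3]
grip_width: 0.0313
gripper_force: 50.7
```

```bash
python3 -m jog '[[0,0,0,0,0,0,48],[0,0,0,0,0,0,65],[0,0,0,0,0,0,65],[0,0,0,0,0,0,65],[0,0,0,0,0,-0.02,65],[0,0,0,0,0,-0.04,65],[0,0,0,0,0,-0.04,65]]'
python3 -m jog '[[0,0,0,0.0015,-0.041,0,65],[0,0,0,0.0015,-0.041,0,65],[0,0,0,0.0015,-0.041,0,65],[0,0,0,0.0015,-0.041,0,65],[0,0,0,0.0015,-0.041,0,65],[0,0,0,0.0015,-0.041,0,65],[0,0,0,0.0015,-0.041,0,65],[0,0,0,0.0015,-0.041,0,65],[0,0,0,0.0015,-0.041,0,65],[0,0,0,0.0015,-0.04,0,65]]'
python3 -m jog '[[0,0,0,0,0,0,65],[0,0,0,0,0,0,65]]' 50
python3 -c "
from h import *
to(.496,.3048,.0872)"
```

```text
time_s: 44.42
position: [0.6405, -0.0775, 0.194]
tool_rot: [[0.922, 0.387, -0.001], [0.387, -0.922, 0.0], [-0.0, -0.0, -1.0]]
ft_force: [0.7, -0.2, 0.4]
grip_width: 0.0556
gripper_force: 0.0
time_s: 45.68
position: [0.4955, 0.3066, 0.1931]
tool_rot: [[0.922, 0.387, 0.0], [0.387, -0.922, 0.0], [0.0, 0.0, -1.0]]
ft_force: [1.1, -0.1, 0.8]
grip_width: 0.0558
gripper_force: 0.0
time_s: 45.92
position: [0.4963, 0.305, 0.193]
tool_rot: [[0.922, 0.387, 0.0], [0.387, -0.922, -0.0], [-0.0, 0.0, -1.0]]
ft_force: [0.3, -0.0, 0.7]
grip_width: 0.0555
gripper_force: 0.0
turn [ 0.0003  0.0001 -0.0001] shift in target axes [-3.000e-04  1.000e-04  1.058e-01] pos [0.4963 0.305  0.193 ] t 45.925 w 0.0555 grip 0.0 F [ 0.3 -0.   0.7]
```

```bash
python3 -m jog '[[0,0,0,0,0,0.04,65],[0,0,0,0,0,0.04,65],[0,0,0,0,0,0.015,65],[0,0,0,0,0,0.01,65],[0,0,0,0,0,0,65],[0,0,0,0,0,0,20],[0,0,0,0,0,0,20],[0,0,0,0,0,0,20],[0,0,0,0,0,0,20]]' 50
python3 -m jog '[[0,0,0,0,0,0,20],[0,0,0,0,0,-0.01,20],[0,0,0,0,0,-0.03,20],[0,0,0,0,0,-0.04,20],[0,0,0,0,0,-0.04,20],[0,0,0,0,0,-0.025,20],[0,0,0,0,0,0,20],[0,0,0,0,0,0,20]]'
python3 -c "
from h import *
to(.5537,-.0426,.225)"
```

```text
time_s: 47.05
position: [0.4968, 0.3057, 0.0895]
tool_rot: [[0.922, 0.388, 0.003], [0.388, -0.922, 0.001], [0.003, 0.0, -1.0]]
ft_force: [-0.2, -0.2, 6.1]
grip_width: 0.0348
gripper_force: 49.8
time_s: 48.05
position: [0.4955, 0.3051, 0.2317]
tool_rot: [[0.922, 0.387, -0.002], [0.387, -0.922, -0.001], [-0.002, -0.0, -1.0]]
ft_force: [-0.2, 0.6, -2.7]
grip_width: 0.0349
gripper_force: 50.4
turn [-0.0001  0.0025 -0.0001] shift in target axes [-0.0811  0.3431  0.0067] pos [0.4955 0.3051 0.2317] t 48.05 w 0.0349 grip 50.4 F [-0.2  0.6 -2.7]
```

```bash
python3 -m jog '[[0,0,0,-0.008,0.034,0,20],[0,0,0,-0.008,0.034,0,20],[0,0,0,-0.008,0.034,0,20],[0,0,0,-0.008,0.034,0,20],[0,0,0,-0.008,0.034,0,20],[0,0,0,-0.008,0.034,0,20],[0,0,0,-0.008,0.034,0,20],[0,0,0,-0.008,0.034,0,20],[0,0,0,-0.008,0.034,0,20],[0,0,0,-0.009,0.037,0,20]]'
python3 -m jog '[[0,0,0,0,0,0,20],[0,0,0,0,0,0,20],[0,0,0,0,0,0.04,20],[0,0,0,0,0,0.04,20],[0,0,0,0,0,0.03,20],[0,0,0,0,0,0.018,20],[0,0,0,0,0,0.006,20],[0,0,0,0,0,0,20],[0,0,0,0,0,0,20]]'
python3 -c "
from h import *
to(.5537,-.0426,.090)"
```

```text
time_s: 49.3
position: [0.5538, -0.0431, 0.2314]
tool_rot: [[0.922, 0.388, -0.003], [0.388, -0.922, 0.001], [-0.002, -0.002, -1.0]]
ft_force: [0.2, 0.0, -2.6]
grip_width: 0.0345
gripper_force: 50.5
time_s: 50.42
position: [0.5547, -0.0421, 0.0999]
tool_rot: [[0.922, 0.388, 0.001], [0.388, -0.922, -0.0], [0.001, 0.001, -1.0]]
ft_force: [-0.1, -0.3, -2.0]
grip_width: 0.0349
gripper_force: 50.7
turn [ 0.0009 -0.0012  0.0002] shift in target axes [-0.0011  0.0001  0.0099] pos [ 0.5547 -0.0421  0.0999] t 50.425 w 0.0349 grip 50.7 F [-0.1 -0.3 -2. ]
```

```bash
python3 -m jog '[[0,0,0,-0.001,0,0.004,20],[0,0,0,0,0,0.002,20],[0,0,0,0,0,0.001,20],[0,0,0,0,0,0.001,20],[0,0,0,0,0,0,20],[0,0,0,0,0,0,20]]'
python3 -m jog '[[0,0,0,0,0,0.001,20],[0,0,0,0,0,0,20],[0,0,0,0,0,0,20]]'
python3 -m jog '[[0,0,0,0,0,0.0005,20],[0,0,0,0,0,0,20],[0,0,0,0,0,0,20]]'
```

```text
time_s: 51.18
position: [0.5534, -0.0426, 0.0911]
tool_rot: [[0.922, 0.387, 0.0], [0.387, -0.922, -0.0], [0.0, 0.0, -1.0]]
ft_force: [-0.1, 0.5, -2.2]
grip_width: 0.0346
gripper_force: 50.7
time_s: 51.55
position: [0.5536, -0.0426, 0.0905]
tool_rot: [[0.922, 0.387, 0.001], [0.387, -0.922, -0.0], [0.001, 0.001, -1.0]]
ft_force: [-0.6, 1.3, 5.1]
grip_width: 0.0342
gripper_force: 51.3
time_s: 51.92
position: [0.5538, -0.0425, 0.0905]
tool_rot: [[0.922, 0.387, 0.002], [0.387, -0.922, -0.0], [0.001, 0.001, -1.0]]
ft_force: [-1.6, 1.6, 8.4]
grip_width: 0.0349
gripper_force: 51.8
```

```bash
python3 -m jog '[[0,0,0,0,0,0,48],[0,0,0,0,0,0,65],[0,0,0,0,0,0,65],[0,0,0,0,0,0,65],[0,0,0,0,0,-0.02,65],[0,0,0,0,0,-0.04,65],[0,0,0,0,0,-0.04,65]]'
python3 -m jog '[[0,0,0,0.016,-0.041,0,65],[0,0,0,0.016,-0.041,0,65],[0,0,0,0.016,-0.041,0,65],[0,0,0,0.016,-0.041,0,65],[0,0,0,0.016,-0.041,0,65],[0,0,0,0.016,-0.041,0,65],[0,0,0,0.016,-0.041,0,65],[0,0,0,0.016,-0.041,0,65],[0,0,0,0.016,-0.041,0,65],[0,0,0,0.018,-0.038,0,65]]'
python3 -m jog '[[0,0,0,0,0,0,65],[0,0,0,0,0,0,65]]' 50
python3 -c "
from h import *
to(.5457,.395,.085)"
```

```text
time_s: 52.8
position: [0.5532, -0.0426, 0.1905]
tool_rot: [[0.922, 0.387, -0.001], [0.387, -0.922, 0.0], [-0.001, -0.0, -1.0]]
ft_force: [0.4, 0.3, 0.3]
grip_width: 0.0556
gripper_force: 0.0
time_s: 54.05
position: [0.5448, 0.3969, 0.1894]
tool_rot: [[0.922, 0.388, -0.0], [0.388, -0.922, -0.0], [-0.0, 0.0, -1.0]]
ft_force: [0.3, -0.1, 0.8]
grip_width: 0.0556
gripper_force: 0.0
time_s: 54.3
position: [0.545, 0.3949, 0.1893]
tool_rot: [[0.922, 0.387, -0.0], [0.387, -0.922, -0.001], [-0.001, 0.0, -1.0]]
ft_force: [-0.9, -0.4, -0.7]
grip_width: 0.0556
gripper_force: 0.0
turn [ 0.0003  0.0006 -0.0002] shift in target axes [0.0006 0.0002 0.1043] pos [0.545  0.3949 0.1893] t 54.3 w 0.0556 grip 0.0 F [-0.9 -0.4 -0.7]
```

```bash
python3 -m jog '[[0,0,0,0.0005,0,0.04,65],[0,0,0,0,0,0.04,65],[0,0,0,0,0,0.014,65],[0,0,0,0,0,0.009,65],[0,0,0,0,0,0,65],[0,0,0,0,0,0,20],[0,0,0,0,0,0,20],[0,0,0,0,0,0,20],[0,0,0,0,0,0,20]]' 50
python3 -m jog '[[0,0,0,0,0,0,20],[0,0,0,0,0,-0.01,20],[0,0,0,0,0,-0.03,20],[0,0,0,0,0,-0.04,20],[0,0,0,0,0,-0.03,20],[0,0,0,0,0,0,20],[0,0,0,0,0,0,20]]'
python3 -c "
from h import *
to(.5895,.0425,.195)"
```

```text
time_s: 55.42
position: [0.5461, 0.3959, 0.0882]
tool_rot: [[0.922, 0.388, 0.003], [0.388, -0.922, 0.001], [0.003, -0.0, -1.0]]
ft_force: [-0.9, 1.1, 5.7]
grip_width: 0.0348
gripper_force: 49.9
time_s: 56.3
position: [0.545, 0.3953, 0.195]
tool_rot: [[0.922, 0.387, -0.002], [0.387, -0.922, -0.001], [-0.002, 0.0, -1.0]]
ft_force: [0.1, -0.2, -1.7]
grip_width: 0.0348
gripper_force: 50.2
turn [ 0.0001  0.0025 -0.0001] shift in target axes [-0.0957  0.3425  0.    ] pos [0.545  0.3953 0.195 ] t 56.3 w 0.0348 grip 50.2 F [ 0.1 -0.2 -1.7]
```

```bash
python3 -m jog '[[0,0,0,-0.01,0.034,0,20],[0,0,0,-0.01,0.035,0,20],[0,0,0,-0.01,0.035,0,20],[0,0,0,-0.01,0.035,0,20],[0,0,0,-0.01,0.035,0,20],[0,0,0,-0.01,0.035,0,20],[0,0,0,-0.01,0.035,0,20],[0,0,0,-0.01,0.035,0,20],[0,0,0,-0.01,0.035,0,20],[0,0,0,-0.0057,0.0285,0,20]]'
python3 -m jog '[[0,0,0,0,0,0,20],[0,0,0,0,0,0,20],[0,0,0,0,0,0.035,20],[0,0,0,0,0,0.035,20],[0,0,0,0,0,0.02,20],[0,0,0,0,0,0.008,20],[0,0,0,0,0,0,20],[0,0,0,0,0,0,20]]'
python3 -c "
from h import *
to(.5895,.0425,.0885)"
```

```text
time_s: 57.55
position: [0.5893, 0.0413, 0.1948]
tool_rot: [[0.922, 0.387, -0.003], [0.387, -0.922, 0.0], [-0.003, -0.002, -1.0]]
ft_force: [0.0, -0.5, -1.2]
grip_width: 0.0346
gripper_force: 50.2
time_s: 58.55
position: [0.5904, 0.0429, 0.0995]
tool_rot: [[0.922, 0.388, 0.002], [0.388, -0.922, -0.0], [0.001, 0.001, -1.0]]
ft_force: [0.1, -0.4, -1.4]
grip_width: 0.0346
gripper_force: 50.4
turn [ 0.0008 -0.0014  0.0002] shift in target axes [-0.001  0.     0.011] pos [0.5904 0.0429 0.0995] t 58.55 w 0.0346 grip 50.4 F [ 0.1 -0.4 -1.4]
```

```bash
python3 -m jog '[[0,0,0,-0.001,0,0.004,20],[0,0,0,0,0,0.003,20],[0,0,0,0,0,0.001,20],[0,0,0,0,0,0.001,20],[0,0,0,0,0,0,20],[0,0,0,0,0,0,20]]'
python3 -m jog '[[0,0,0,0,0,0.001,20],[0,0,0,0,0,0,20],[0,0,0,0,0,0,20]]'
```

```text
time_s: 59.3
position: [0.5891, 0.0423, 0.0896]
tool_rot: [[0.922, 0.387, 0.0], [0.387, -0.922, -0.0], [0.0, 0.0, -1.0]]
ft_force: [-0.4, 0.5, -0.8]
grip_width: 0.0345
gripper_force: 50.4
time_s: 59.68
position: [0.5893, 0.0424, 0.0893]
tool_rot: [[0.922, 0.387, 0.001], [0.387, -0.922, -0.0], [0.001, 0.0, -1.0]]
ft_force: [-1.8, 0.3, 5.4]
grip_width: 0.0347
gripper_force: 50.9
```

```bash
python3 -m jog '[[0,0,0,0,0,0,48],[0,0,0,0,0,0,65],[0,0,0,0,0,0,65],[0,0,0,0,0,0,65],[0,0,0,0,0,-0.02,65],[0,0,0,0,0,-0.05,65],[0,0,0,0,0,-0.05,65],[0,0,0,-0.02,-0.04,0,65],[0,0,0,-0.02,-0.05,0,65],[0,0,0,-0.02,-0.05,0,65]]'
python3 -m jog '[[0,0,0,-0.02,-0.05,0,65],[0,0,0,-0.02,-0.05,0,65],[0,0,0,-0.02,-0.05,0,65],[0,0,0,0,0,0,65],[0,0,0,0,0,0,65],[0,0,0,0,0,0,65],[0,0,0,0,0,0,65]]'
python3 - <<'E'
from h import *
for n in("top","scene"):
    im=optics.get_image(n);a=cv2.GaussianBlur(im["pixels"],(3,3),0).astype(int)
    for nm,P,r,kind in[("square",(.590,.042,.122),.0185,"w"),("round",(.5538,-.0426,.124),.0185,"w"),("amber",(.6405,-.0768,.126),.017,"k"),("slim",(.5812,-.1025,.126),.018,"p"),("jar",(.465,-.350,.118),.024,"j")]:
        c=proj(im,P)[0];L=13
        x,y=c.round().astype(int);b=a[y-L:y+L+1,x-L:x+L+1];s=b.sum(2);v=np.median(b[L-2:L+3,L-2:L+3].reshape(-1,3),0)
        m=(abs(b-v).max(2)<14).astype(np.uint8);lab=cv2.connectedComponentsWithStats(m)
        i=lab[1][L,L];print(n,nm,"exp r px",round(r*np.linalg.norm(proj(im,np.array(P)+[0.01,0,0])[0]-c)/.01,1),"area",lab[2][i,4],ray(im,[lab[3][i]+[x-L,y-L]],P[2])[0,:2].round(4),v)
    if n=="top":
        t=im["pixels"][178:255,104:165].astype(int);print("tray dark px",(t.sum(2)<250).sum())
to(0,0,0)
E
```

```text
time_s: 60.92
position: [0.4783, 0.149, 0.2085]
tool_rot: [[0.922, 0.387, 0.0], [0.387, -0.922, 0.0], [0.0, -0.0, -1.0]]
ft_force: [0.7, 0.8, 0.5]
grip_width: 0.0554
gripper_force: 0.0
time_s: 61.8
position: [0.3667, 0.2626, 0.2084]
tool_rot: [[0.923, 0.386, -0.0], [0.386, -0.923, -0.0], [-0.0, 0.0, -1.0]]
ft_force: [0.3, 0.3, 0.5]
grip_width: 0.0555
gripper_force: 0.0
top square exp r px 7.3 area 128 [0.5893 0.0411] [162. 152. 133.]
top round exp r px 7.3 area 132 [ 0.5522 -0.043 ] [163. 153. 135.]
top amber exp r px 6.6 area 152 [ 0.6389 -0.0773] [23. 22. 21.]
top slim exp r px 7.1 area 131 [ 0.5823 -0.103 ] [88. 28. 59.]
top jar exp r px 9.4 area 231 [ 0.4662 -0.3514] [140. 148. 136.]
tray dark px 361
scene square exp r px 8.0 area 444 [0.581  0.0515] [115. 109. 101.]
scene round exp r px 8.0 area 321 [ 0.5393 -0.0434] [115. 108. 100.]
scene amber exp r px 8.1 area 274 [ 0.6424 -0.082 ] [26. 24. 23.]
scene slim exp r px 8.2 area 198 [ 0.5825 -0.1026] [59. 29. 43.]
scene jar exp r px 10.5 area 431 [ 0.4617 -0.3499] [104. 104.  98.]
turn [-0.      0.0002 -0.0012] shift in target axes [-0.4397  0.1002  0.2084] pos [0.3665 0.2628 0.2084] t 61.9 w 0.0551 grip 0.0 F [ 0.3  0.1 -0.2]
```

```bash
python3 -c "
from rig import job
print(job.close_job())"
```

```text
the job is handed in; nothing more can be done
None
```

The jar stands about 2 mm from the middle of the balance plate, all three bottles are back upright in their own compartments, and I handed the job in at about 62 s; the slim cylinder measured unmoved, but I did not re-measure the flask.

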